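Switch the shelf lamp on and dim it to the third click

TASK

Light the chrome lamp for the evening: flick its toggle switch over to on (towards the stem's side) and push its dimmer slider up from the off end to the third click, leaving it seated there. The bulb takes no more than that, so never let the slider run past the third click. Only push the controls, gently, with the fingertips: the lamp stays standing where it is, and the small things around it are left undisturbed.

Things in the scene. Friction and masses are not known exactly. Their poses are not given: they have to be found in the camera images.
- lamp: Chrome lamp, loose (about 3 kg, rubber feet; slides only if pushed with over about 12 N). Its foot is a flat slab 160 (x) x 240 (y) x 34 high; origin at the centre of the foot's underside, z up. Turned up to 26 deg from square to the robot, its controls on the robot's side: dimmer and toggle both stand on the line x = -32 of the foot's flat top (34 high), which is otherwise bare but for the stem.
- lamp_stem (a point): Root of the lamp's stem, near a rear corner of the foot's top: x = +55, y = +85 in the lamp's frame, 34 high. The stem, 13 thick, rises nearly straight to 110 high, then leans away to the lamp's +x and +y (x = +78, y = +105 at height 200) to a small cone shade, 76 wide, at x = +172, y = +188, 235 to 306 high. Axes as the lamp's.
- dimmer (a joint): Slider travel from its off stop, in m: 0 is off, growing to the lamp's -y; clicks (detents) at 0.014, 0.028, 0.042 (the third), 0.056, 0.070 (end stop). Starts at off or the first click. A sprung ball seats it: leaving a click takes about 4 N, falling to nothing at the hump half-way (7 mm on), whence it snaps forward by itself into the next click and stays.
- dimmer_cap (a point): Centre of the slider's chrome cap, 24 (x) x 10 (y, along the travel) x 18 high, from 4 to 22 above the foot's top (point 47 above the worktop). At travel 0 it is at x = -32, y = +45 in the lamp's frame. The flush black panel under it (62 x 118) has a white dot beside the off place and a white bar, each longer than the last, beside each of the five clicks, on the +x side.
- toggle (a joint): Angle of the toggle in rad: 0 is off (leaning 0.35 rad towards the lamp's -x), 0.70 is on (leaning 0.35 rad to +x, towards the stem's side). Over-centre: pushed past upright (0.35) it snaps over by itself; about 2 to 3 N at its tip moves it.
- toggle_tip (a point): Tip of the toggle's chrome bat, 36 long and 6 to 10 thick, pivoted at x = -32, y = -85 in the lamp's frame, 40 above the worktop (6 above the foot's top, in a bushing 23 wide). Leaning either way the tip is 74 above the worktop and 12 to the side of the pivot.
- knight: Black plastic knight miniature, 61 tall on a round base 32 across, loose, close in front of the lamp's foot. Origin at the centre of its underside. Leave alone.
- pinch_pot: Small ceramic pinch pot, 92 wide, 46 tall, loose, beside the lamp's +y end. Origin at the centre of its underside. Leave alone.
- die_a: White die, 16 cube, loose, in front of the lamp's foot. Origin at the centre of its underside. Leave alone.
- die_b: Second white die, the same. Leave alone.
- dice_tower: Red acrylic dice tower, loose: shaft 80 x 80 x 160 tall with a low open tray reaching 85 towards -x of its origin, which is on the underside. Stands to the robot's right of the lamp. Leave alone.
- coasters: Stack of four round coasters, 92 wide, 20 tall, loose, nearer the robot on its right. Origin at the centre of its underside. Leave alone.

How it is judged:
At the end, for the whole second after the job is handed in: The toggle is over to on (beyond 0.6 of 0.70 rad), the dimmer slider rests in its third click (42 mm of travel, within 3 mm), and the lamp stands at rest within 20 mm of where it stood (value of joint toggle above 0.6 rad and value of joint dimmer between 0.039 and 0.045 m and distance of lamp from where it was at the start of the episode below 0.02 m and angle between lamp's own z axis and vertical below 0.05 rad and linear speed of lamp below 0.02 m/s); the robot touches nothing.
It fails at once if the slider runs past the third click (over the hump towards the fourth) (value of joint dimmer above 0.05 m).
It fails at once if the lamp is lifted or tipped (height (world z) of lamp above 0.01 m or angle between lamp's own z axis and vertical above 0.12 rad).
It fails at once if the lamp or a control is squeezed or forced hard with the fingers, or leant on with the rest of the arm (contact force between the fingers and lamp above 30 N or contact force between the arm and lamp above 40 N).
It fails at once if the lamp is shoved away from its place (distance of lamp from where it was at the start of the episode above 0.03 m).
It fails at once if a bystander is pushed, lifted or knocked over (distance of any of knight, pinch_pot, die_a, die_b, dice_tower, coasters from where it was at the start of the episode above 0.015 m or angle between knight's own z axis and vertical above 0.5 rad).
It also fails if it takes over 61 s, if anything falls off the work surface, if the arm or the gripper's body presses on something with over 40 N, if the wrist force passes 120 N, or if a joint passes its speed limit or range.

ROBOT

A 7-joint arm with a two-finger parallel gripper is mounted at the origin on the work surface. World frame = base frame: x ahead of the robot, y to its left, z up, the work surface at z = 0. Lengths are in m, angles in rad, forces in N, time in s.
With the tool pointing down it reaches from about 0.35 to 0.9 m from the base axis. Payload 8.1 kg.
Tool frame: the origin (TCP) lies at the very end of the fingers, on their centre line; the grasp point (between the pads) lies 19 mm behind it; x points along the fingers, y is the direction in which the jaws open and shut, and the axes are right-handed (so a half turn about x gives the same grasp; the last joint's range is limited). The gripper opens to 92 mm and grips with 3 to 60 N. Pads are 19 mm wide; open, the fingers measure 130 mm over their backs; the gripper's body (75 mm by 190 mm) begins 47 mm behind the grasp point.
Start: joints at [1.028, 0.434, 0.025, 1.573, -0.012, 1.134, -0.075], TCP at [0.266, -0.566, 0.227] pointing down, gripper open.
Joint ranges: [-2.62, 2.62], [-0.44, 2.09], [-1.27, 1.32], [0.08, 2.57], [-1.32, 4.46], [0.12, 2], [-2.74, 2.74]. Speed limits (rad/s): [2.22, 2.22, 3.01, 3.01, 3.14, 3.14, 3.14].

INTERFACE

Orientations are given as a rotation vector (axis times angle).
In Python, from cell import arm gives the robot as it stands.
- The arm moves only by the tool servo_tool, never from a script. Its argument "plan" is a list of rows, each a list of 2 entries, a list of its own where there are three numbers: the shift along the world's x, y, z in cm, then the turn, a rotation vector about the world's x, y, z in degrees. A call has 1 to 12 rows; each row is the pose to reach, as a shift and turn from the pose measured when the call began; what a row does not reach only later rows make up. A row lasts 1/10 s, in which the tool goes at most 50 mm and 8.59 degrees, less where a joint would pass 70% of its speed; a pose out of reach is approached as far as the arm can. A call with a gripper value outside its range is refused whole. "grip" is the opening, from 0 (shut) to 1 (fully open), set as the call begins (left out, the last holds). The fingers move at their own pace and stop on an object; "squeeze" is the grip in N (left out, the last holds). Time passes only in rows, so rows that repeat a pose let the fingers close. It gives the time, the measured TCP pose, the force and the opening at its end, in the units of the state.
- arm.observe(): the state, without advancing time (a new reading comes with each control period).
- arm.get_image(name): name is "scene" or "top"; returns a dict with "frame" (480x640x3 uint8, blue, green, red), "fx", "fy", "cx", "cy" (pixels), "position" and "rotation" of the camera in the world. Camera axes: x right, y down, z forward; pixel columns grow to the right and rows downward; lengths in m; the calibration is good to about 2 mm. A picture is of the moment at which its call begins. There is no depth.
- arm.sign_off(): hands the job in, once; it reports no verdict.
Trained networks look in a picture, given as the dict that the camera call returned (one of the last four; its "shot" number tells which), for a name from the list of things; names that differ only in an ending like _2 or _b are one class to them, and where a whole thing is asked for, a point or a joint stands for the part that bears it (a point fixed in the world has none). Each returns a list of dicts, best first, with "score" (0 to 1); they miss things now and then, are a little off and sometimes report something else, mostly with a low value. They report only what shows in the picture. A call takes as long as a camera call.
- arm.search_frame(picture, query): "at" ([column, row] in pixels, amid what is visible of it).
- arm.trace(picture, query): "pixels" (480x640 bool, what is visible of it) and "at" ([column, row] in pixels, amid what is visible of it).
The state is a dict: "clock": time; "joints": joint angles; "dq": joint speeds; "joint_efforts": joint torques, N m; "position": TCP position; "ee_rot": TCP orientation; "force": force on the tool from outside, world axes, zero at the start; "ft_torque": the same for the moment, N m; "width": opening from 0.0 (shut) to 1.0 (fully open).
Only numpy, scipy, OpenCV 4.12 (cv2) and the standard library are available. Lean on these libraries where they do the work, as an engineer would, in place of code of your own. Each camera call takes 0.05 s, during which the arm holds its last target.

## Working session

There is one attempt and no reset: what is moved stays moved. The work goes in short steps, Python scripts to look and compute and a tool call to move; the robot and the scene stay as the last step left them, time stands still between calls to the robot, and variables do not carry over. Pictures are saved under pics/ and viewed, and the job is handed in when it is done.

Besides the shell and the picture viewer there is one more tool, called after "Request:" by a JSON object that holds its "api" and its "payload". servo_tool: Moves the arm, as the interface text tells. Its arguments: {"type":"object","properties":{"plan":{"type":"array","items":{"type":"array"}},"grip":{"type":"number"},"squeeze":{"type":"number"}},"required":["plan"]}

```bash
mkdir -p pics
cat > h.py <<'E'
import numpy as np,cv2
from cell import arm
def ray(im,p):
    d=np.array([(p[0]-im['cx'])/im['fx'],(p[1]-im['cy'])/im['fy'],1.])
    return np.array(im['position']),R(im)@d
def R(im):
    r=np.array(im['rotation'],float)
    return r if r.shape==(3,3) else cv2.Rodrigues(r)[0]
def atz(im,p,z):
    o,d=ray(im,p); return o+d*(z-o[2])/d[2]
def proj(im,P):
    c=R(im).T@(np.array(P)-np.array(im['position'])); return np.array([im['fx']*c[0]/c[2]+im['cx'],im['fy']*c[1]/c[2]+im['cy']])
E
python3 - <<'E'
from h import *
s=arm.observe(); print(s)
for n in ["scene","top"]:
    im=arm.get_image(n); cv2.imwrite(f'pics/{n}0.png',im['frame']); print(n,im['position'],im['rotation'],im['fx'],im['cx'],im['cy'])
    for q in ['lamp','lamp_stem','dimmer_cap','toggle_tip','knight','pinch_pot','die_a','dice_tower','coasters']:
        print(q,[(np.round(r['at']),round(r['score'],2)) for r in arm.search_frame(im,q)][:3])
E
```

```text
{'clock': 0.0, 'joints': array([ 1.02840379,  0.43522563,  0.02498054,  1.57410333, -0.01162008,
        1.13395072, -0.0751095 ]), 'dq': array([-0.00099428, -0.00048609,  0.00193443,  0.00037547, -0.00068927,
       -0.00022172, -0.00066458]), 'joint_efforts': array([-5.81720287e-04, -6.67851663e+01,  9.84916762e-01, -3.14461219e+01,
       -6.05734158e-02,  4.28639946e-02,  1.54954964e-04]), 'position': array([ 0.26583327, -0.5650964 ,  0.22594097]), 'ee_rot': array([ 1.97805466,  0.44361366, -1.97898278]), 'force': array([-0.36579909,  0.72162192,  0.28285364]), 'ft_torque': array([-0.02615757,  0.00382497,  0.03926341]), 'width': 0.9990266409400899}
scene [0.95726785 0.2500836  1.01090869] [-1.30952807 -2.48398761  0.69471905] 508.77355279379793 323.56901965543994 236.80796579818673
lamp [(array([306., 265.]), 0.7)]
lamp_stem [(array([301., 265.]), 0.57)]
dimmer_cap [(array([327., 250.]), 0.41)]
toggle_tip []
knight [(array([350., 230.]), 0.79)]
pinch_pot [(array([372., 314.]), 0.8), (array([258., 154.]), 0.27)]
die_a [(array([171., 159.]), 0.73), (array([371., 252.]), 0.55)]
dice_tower [(array([170., 158.]), 0.83)]
coasters [(array([258., 157.]), 0.9)]
top [ 0.31043201 -0.08021143  1.54762138] [-2.18358562  2.14713854 -0.14636524] 596.9816965300693 319.75203754751476 241.14298078807718
lamp [(array([312., 229.]), 0.6)]
lamp_stem [(array([310., 228.]), 0.66)]
dimmer_cap [(array([302., 238.]), 0.47)]
toggle_tip [(array([309., 226.]), 0.44)]
knight []
pinch_pot [(array([242., 211.]), 0.94)]
die_a [(array([279., 266.]), 0.58)]
dice_tower [(array([474., 235.]), 0.88)]
coasters [(array([421., 294.]), 0.65), (array([308., 226.]), 0.6)]
```

Run:
```python
import cv2
for n,(x0,y0,x1,y1) in {'scene':(220,150,420,300),'top':(220,130,420,280)}.items():
    f=cv2.imread(f'pics/{n}0.png'); cv2.imwrite(f'pics/{n}0c.png',cv2.resize(f[y0:y1,x0:x1],None,fx=4,fy=4,interpolation=cv2.INTER_CUBIC))
```

```text
(no output)
```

View pics/scene0.png

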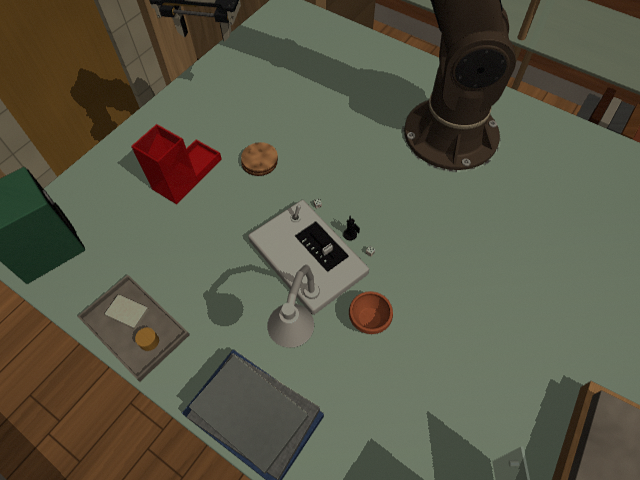

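View pics/top0.png

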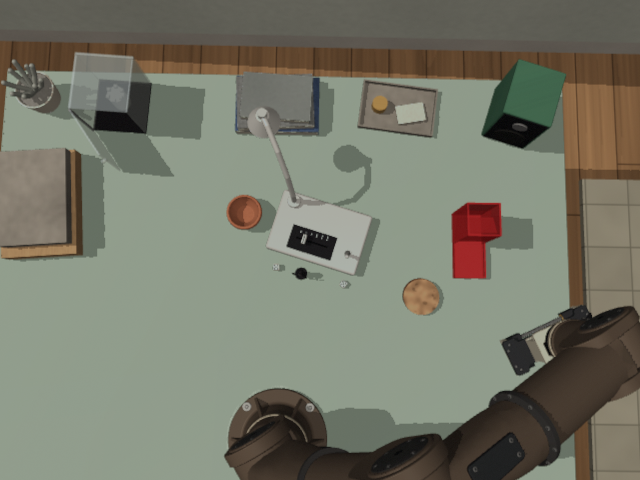

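```bash
echo
```

```text
(no output)
```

View pics/scene0c.png

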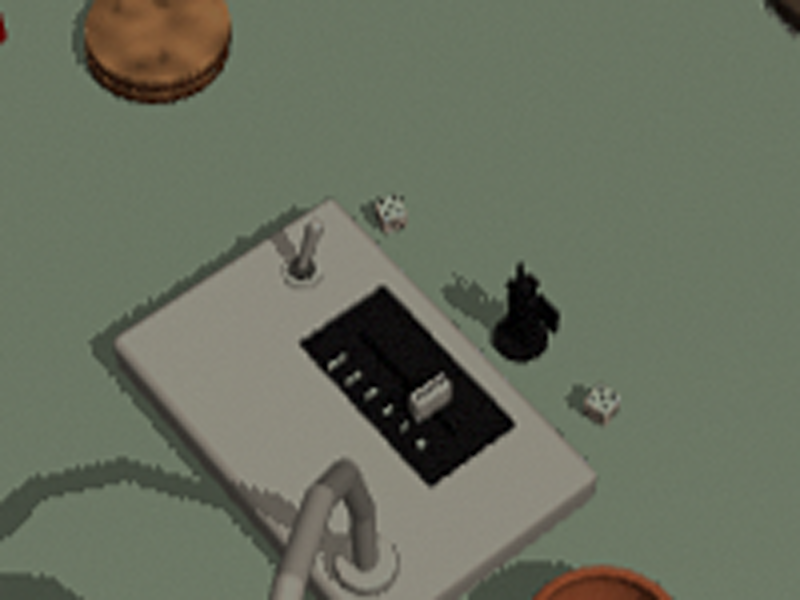

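Run:
```python
import cv2
f=cv2.imread('pics/top0.png'); cv2.imwrite('pics/top0d.png',cv2.resize(f[180:300,250:390],None,fx=5,fy=5,interpolation=cv2.INTER_CUBIC))
```

```text
(no output)
```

View pics/top0d.png

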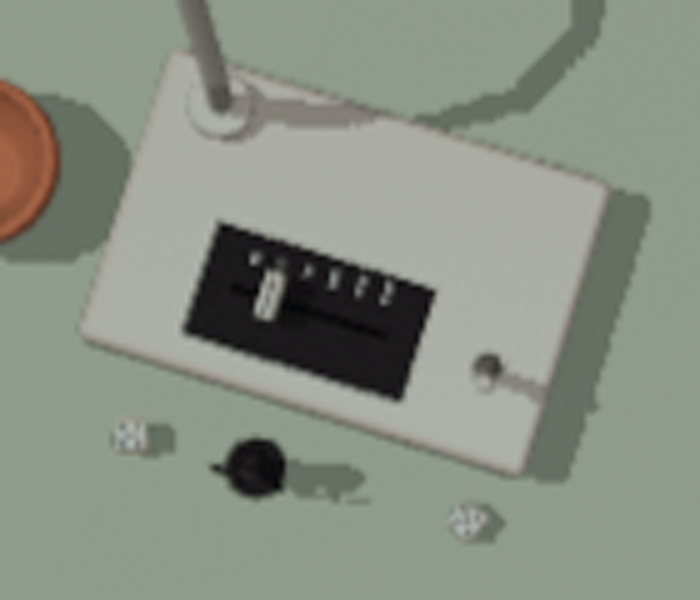

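The pictures show the lamp with its toggle leaning to the robot and the cap at the first click, beside the bar next to the dot. I'll fit the lamp's pose from the corners.

```bash
cat > fit.py <<'E'
from h import *
from scipy.optimize import least_squares
def fit(top,scene):
    T=lambda p:(np.array(p)+.5)/5-.5+[250,180]
    S=lambda p:(np.array(p)+.5)/4-.5+[220,150]
    return
E
python3 - <<'E'
from h import *
from scipy.optimize import least_squares
top=arm.get_image('top');sc=arm.get_image('scene')
T=lambda p:(np.array(p)+.5)/5-.5+[250,180]
S=lambda p:(np.array(p)+.5)/4-.5+[220,150]
F={'++':(.08,.12),'+-':(.08,-.12),'--':(-.08,-.12),'-+':(-.08,.12)}
P={'++':(.031,.059),'+-':(.031,-.059),'--':(-.031,-.059),'-+':(-.031,.059)}
ob=[(top,T(p),F[k],0) for k,p in {'++':(174,53),'+-':(607,185),'--':(521,470),'-+':(82,335)}.items()]
ob+=[(top,T(p),P[k],1) for k,p in {'++':(220,222),'+-':(436,291),'--':(403,401),'-+':(184,332)}.items()]
ob+=[(sc,S(p),F[k],0) for k,p in {'+-':(117,342),'--':(328,200),'-+':(595,475)}.items()]
ob+=[(sc,S(p),P[k],1) for k,p in {'++':(432,487),'+-':(300,342),'--':(381,287),'-+':(515,425)}.items()]
def w(v,l,z): c,s=np.cos(v[2]),np.sin(v[2]); return np.array([v[0]+c*l[0]-s*l[1],v[1]+s*l[0]+c*l[1],z])
def res(v,which=None):
    r=[]
    for im,p,l,pa in ob:
        o=np.array(l)+ (v[3:5] if pa else 0)
        r.append(proj(im,w(v,o,.034))-p)
    return np.concatenate(r)
v0=[.55,-.05,-.3,-.03,.01]
s=least_squares(res,v0,loss='soft_l1'); print(np.round(s.x,4),np.degrees(s.x[2])); print(np.round(res(s.x).reshape(-1,2),1))
for sub in ('top','sc'):
    ob2=ob; keep=[o for o in ob if (o[0] is top)==(sub=='top')]; ob=keep
    t=least_squares(res,v0); print(sub,np.round(t.x,4)); ob=ob2
v=s.x; np.save('lamp.npy',v)
def loc(im,p,z):
    q=atz(im,p,z)[:2]-v[:2]; c,s_=np.cos(v[2]),np.sin(v[2]); return np.round([c*q[0]+s_*q[1],-s_*q[0]+c*q[1]],4)
print('cap top',loc(top,T((270,293)),.056),loc(sc,S((434,386)),.056))
print('tog tip',loc(top,T((489,382)),.074),loc(sc,S((317,226)),.074))
print('world tip off',w(v,(-.044,-.085),.074),'cap1',w(v,(-.032,.031),.047),'stem',w(v,(.055,.085),.034),'-y dir',w([0,0,v[2]],(0,-1),0),'+x dir',w([0,0,v[2]],(1,0),0))
print('knight',atz(top,T((256,466)),.03),'dieR',atz(top,T((470,520)),.016),'dieL',atz(top,T((130,436)),.016))
print('shade',w(v,(.172,.188),.235))
f=top['frame'].copy()
E
```

```text
[ 0.5221 -0.0961 -0.2863 -0.0331  0.0083] -16.401845269391096
[[-1.1 -2.8]
 [ 1.3 -1.6]
 [ 0.4  0.7]
 [-1.9 -0.4]
 [-0.5 -0.5]
 [ 0.3 -0.6]
 [-0.3  0.4]
 [-0.7  0.4]
 [-2.9 -0.6]
 [ 0.5 -1.8]
 [ 1.9 -0.4]
 [-0.7  0.1]
 [-1.   0.1]
 [ 0.3 -0.8]
 [ 0.4 -0.3]]
top [ 0.5195 -0.097  -0.2842 -0.0308  0.0093]
sc [ 0.5236 -0.0948 -0.2895 -0.0342  0.0073]
cap top [-0.0329  0.0292] [-0.0359  0.03  ]
tog tip [-0.0449 -0.0887] [-0.0442 -0.0831]
world tip off [ 0.4559034  -0.16522372  0.074     ] cap1 [ 0.50017025 -0.05733283  0.047     ] stem [ 0.59887788 -0.03009676  0.034     ] -y dir [-0.28237235 -0.95930488  0.        ] +x dir [ 0.95930488 -0.28237235  0.        ]
knight [ 0.4132827  -0.05303186  0.03      ] dieR [ 0.38837755 -0.16301897  0.016     ] dieL [0.42855728 0.01221708 0.016     ]
shade [0.7402009  0.03567408 0.235     ]
```

Run:
```python
from h import *
s=arm.observe();M=cv2.Rodrigues(s['ee_rot'])[0];print(np.round(M,3),s['position'])
v=np.load('lamp.npy');c,sn=np.cos(v[2]),np.sin(v[2])
ly=np.array([-sn,c,0]);y=M[:,1]
for d in (ly,-ly):
    print(np.degrees(np.arctan2(y[0]*d[1]-y[1]*d[0],y@d)))
W=lambda l:np.array([v[0]+c*l[0]-sn*l[1],v[1]+sn*l[0]+c*l[1]])
print('toggle pre',W((-.075,-.085)))
```

```text
[[-0.     0.426 -0.905]
 [-0.    -0.905 -0.426]
 [-1.    -0.     0.   ]] [ 0.26608892 -0.56553963  0.22672064]
138.40159811691535
-41.598401883084634
toggle pre [ 0.42616495 -0.15647018]
```

Request:
{"api": "servo_tool", "payload": {"plan": [[[1, 3, 0], [0, 0, -4]], [[3, 7, 0], [0, 0, -8]], [[4.5, 11, 0], [0, 0, -13]], [[6, 15, 0], [0, 0, -18]], [[7.5, 19.5, 0], [0, 0, -23]], [[9, 24, 0], [0, 0, -28]], [[11, 28, 0], [0, 0, -32]], [[12.5, 32, 0], [0, 0, -36]], [[14, 36, 0], [0, 0, -39]], [[15.5, 39.5, 0], [0, 0, -41.6]], [[16, 40.9, 0], [0, 0, -41.6]], [[16, 40.9, 0], [0, 0, -41.6]]], "grip": 0, "squeeze": 10}}

```text
clock: 2.3
position: [0.427, -0.1541, 0.227]
ee_rot: [-2.071, 0.293, 2.07]
force: [0.7, 0.4, -0.3]
width: 0.025
```

Request:
{"api": "servo_tool", "payload": {"plan": [[[0, -0.2, -4], [0, 0, 0]], [[0, -0.2, -8], [0, 0, 0]], [[0, -0.2, -12], [0, 0, 0]], [[0, -0.2, -15], [0, 0, 0]], [[0, -0.2, -16.5], [0, 0, 0]], [[0, -0.2, -16.5], [0, 0, 0]]]}}

```text
clock: 2.9
position: [0.4251, -0.1571, 0.0601]
ee_rot: [-2.066, 0.294, 2.073]
force: [0.2, 0.7, 0.7]
width: -0.003
```

Run:
```python
from h import *
s=arm.observe();print(s['position'],s['force'],s['width']);M=cv2.Rodrigues(s['ee_rot'])[0];print(np.round(M,3))
f=[]
for n in('scene','top'):
    im=arm.get_image(n);p=proj(im,s['position']);print(n,p);x,y=(220,130) if n=='scene' else(250,180)
    g=cv2.resize(im['frame'][y:y+150,x:x+200],None,fx=4,fy=4,interpolation=cv2.INTER_CUBIC);f.append(g);cv2.imwrite(f'pics/{n}1.png',g)
```

```text
[ 0.42507939 -0.15710433  0.06013368] [0.24826046 0.7489509  0.68676306] -0.0026934250429892248
[[-0.003 -0.279 -0.96 ]
 [ 0.001 -0.96   0.279]
 [-1.     0.     0.004]]
scene [309.38614576 201.55304015]
top [342.3615621  267.96757104]
```

View pics/scene1.png

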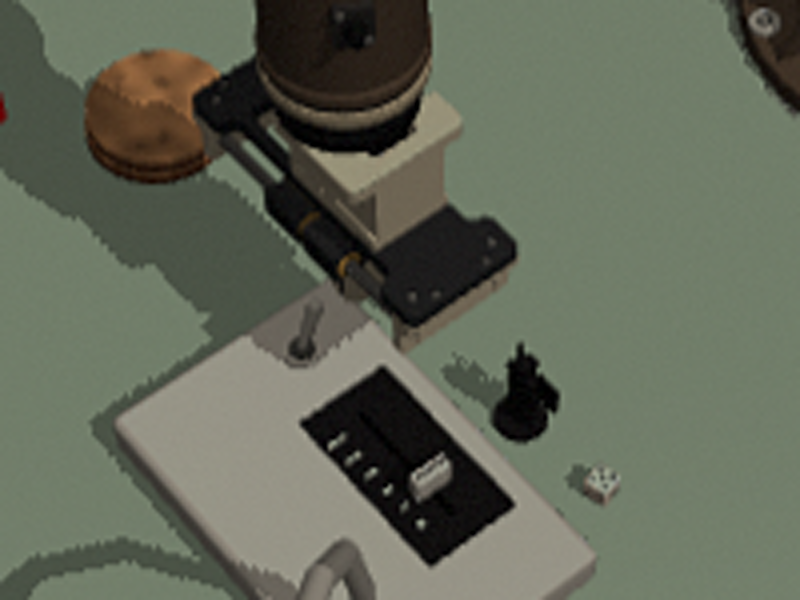

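Request:
{"api": "servo_tool", "payload": {"plan": [[[0.38, -0.11, 0], [0, 0, 0]], [[0.77, -0.23, 0], [0, 0, 0]], [[1.15, -0.34, 0], [0, 0, 0]], [[1.34, -0.39, 0], [0, 0, 0]], [[1.53, -0.45, 0], [0, 0, 0]], [[1.73, -0.51, 0], [0, 0, 0]], [[1.92, -0.56, 0], [0, 0, 0]], [[2.1, -0.62, 0], [0, 0, 0]], [[2.3, -0.68, 0], [0, 0, 0]], [[2.3, -0.68, 0], [0, 0, 0]]]}}

```text
clock: 4.0
position: [0.4504, -0.1639, 0.0623]
ee_rot: [-2.071, 0.294, 2.069]
force: [-0.8, -0.8, 0.4]
width: 0.007
```

Request:
{"api": "servo_tool", "payload": {"plan": [[[0.19, -0.06, 0], [0, 0, 0]], [[0.38, -0.11, 0], [0, 0, 0]], [[0.58, -0.17, 0], [0, 0, 0]], [[0.77, -0.23, 0], [0, 0, 0]], [[0.96, -0.28, 0], [0, 0, 0]], [[0.96, -0.28, 0], [0, 0, 0]]]}}

```text
clock: 4.6
position: [0.4597, -0.1666, 0.0622]
ee_rot: [-2.07, 0.294, 2.07]
force: [-1.4, -0.3, 0.8]
width: 0.0
```

```bash
cat > snap.py <<'E'
import sys
from h import *
k=sys.argv[1]
s=arm.observe();print(s['position'],s['force'],s['clock'])
v=np.load('lamp.npy');c,sn=np.cos(v[2]),np.sin(v[2]);q=s['position'][:2]-v[:2];print('lamp coords',c*q[0]+sn*q[1],-sn*q[0]+c*q[1])
f=[]
for n in('scene','top'):
    im=arm.get_image(n);x,y=(235,180) if n=='scene' else(255,185)
    cv2.imwrite(f'pics/{n}raw{k}.png',im['frame'])
    f.append(cv2.resize(im['frame'][y:y+130,x:x+130],None,fx=3.07,fy=3.07*1.3,interpolation=cv2.INTER_CUBIC) if 0 else cv2.resize(im['frame'][y:y+130,x:x+130],(400,400),interpolation=cv2.INTER_CUBIC))
cv2.imwrite(f'pics/s{k}.png',np.hstack(f))
E
python3 snap.py 2
```

```text
[ 0.45967165 -0.16661653  0.06216829] [-1.41359271 -0.30488768  0.80273617] 4.6
lamp coords -0.03999180261225216 -0.08527207781405775
```

View pics/s2.png

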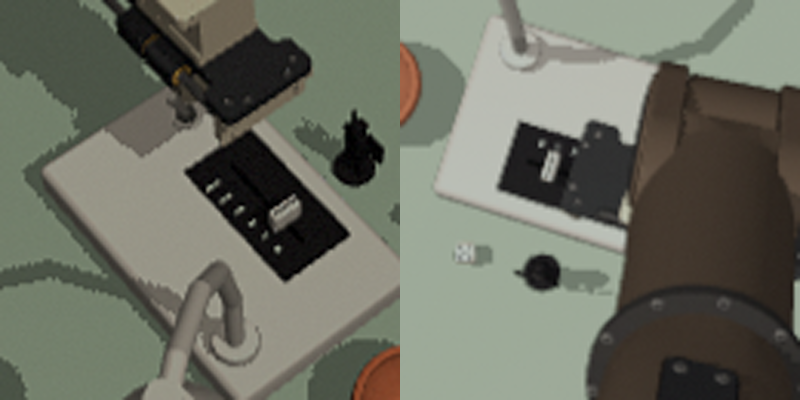

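Request:
{"api": "servo_tool", "payload": {"plan": [[[-0.9, 0.26, 0], [0, 0, 0]], [[-2.5, 0.7, 0], [0, 0, 0]], [[-3.5, 1, 2], [0, 0, 0]], [[-3.5, 1, 6], [0, 0, 0]], [[-1, 5, 8], [0, 0, 0]], [[2, 9, 8], [0, 0, 0]], [[5, 13, 8], [0, 0, 0]], [[5.6, 15, 8], [0, 0, 0]], [[5.6, 15, 8], [0, 0, 0]]]}}

```text
clock: 5.6
position: [0.5166, -0.0122, 0.1423]
ee_rot: [-2.074, 0.286, 2.071]
force: [-1.1, 0.2, -0.6]
width: 0.005
```

```bash
python3 snap.py 3
```

```text
[ 0.5165921  -0.01219896  0.14227749] [-1.10123486  0.19117802 -0.60708171] 5.6
lamp coords -0.028990994326103317 0.07893421096871445
```

View pics/s3.png

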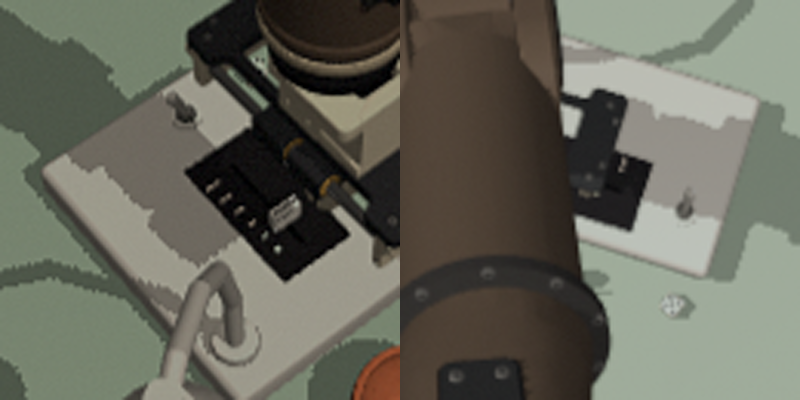

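Request:
{"api": "servo_tool", "payload": {"plan": [[[-0.3, 0.1, -3], [0, 0, 0]], [[-0.3, 0.1, -6], [0, 0, 0]], [[-0.3, 0.1, -8.5], [0, 0, 0]], [[-0.3, 0.1, -9.8], [0, 0, 0]], [[-0.3, 0.1, -9.8], [0, 0, 0]]]}}

```text
clock: 6.2
position: [0.5104, -0.017, 0.0427]
ee_rot: [-2.067, 0.296, 2.073]
force: [-0.9, -0.2, 1.8]
width: 0.003
```

```bash
python3 snap.py 4
python3 - <<'E'
from h import *
v=np.load('lamp.npy');c,sn=np.cos(v[2]),np.sin(v[2])
W=lambda l:np.array([v[0]+c*l[0]-sn*l[1],v[1]+sn*l[0]+c*l[1],l[2]])
im=arm.get_image('scene');k=400/130
for n,l in dict(off=(-.044,-.085,.074),on=(-.020,-.085,.074),piv=(-.032,-.085,.040),cap=(-.032,.031,.056)).items(): print(n,(proj(im,W(l))-[235,180])*k)
E
```

```text
[ 0.51036959 -0.01700398  0.04270955] [-0.90964084 -0.17437543  1.75067618] 6.2
lamp coords -0.033603470707849 0.07256767085653958
off [194.75164601  78.85421009]
on [168.42118707  96.19427748]
piv [184.02344141 113.37737776]
cap [283.14381461 207.42989338]
```

View pics/s4.png

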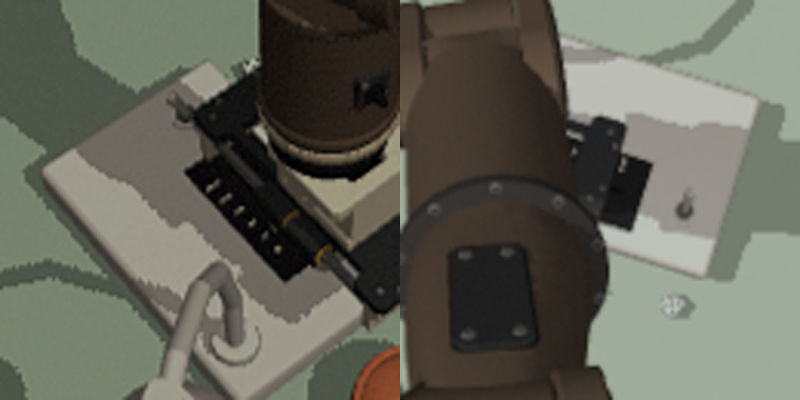

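Request:
{"api": "servo_tool", "payload": {"plan": [[[-0.14, -0.48, 0], [0, 0, 0]], [[-0.28, -0.96, 0], [0, 0, 0]], [[-0.37, -1.25, 0], [0, 0, 0]], [[-0.37, -1.25, 0], [0, 0, 0]], [[-0.37, -1.25, 0], [0, 0, 0]]]}}

```text
clock: 6.85
position: [0.509, -0.0287, 0.0452]
ee_rot: [-2.072, 0.294, 2.068]
force: [-0.1, -0.1, -0.5]
width: 0.006
```

```bash
cat > lc.py <<'E'
from h import *
s=arm.observe();v=np.load('lamp.npy');c,sn=np.cos(v[2]),np.sin(v[2]);q=s['position'][:2]-v[:2];print('lamp coords',c*q[0]+sn*q[1],-sn*q[0]+c*q[1],s['position'][2]);f=s['force'];print('f along x,y',c*f[0]+sn*f[1],-sn*f[0]+c*f[1],f[2])
E
python3 lc.py
```

```text
lamp coords -0.031604555039084506 0.06095036887158437 0.045181373890708296
f along x,y -0.06852002212059977 -0.11988246555435941 -0.49960192080881727
```

Request:
{"api": "servo_tool", "payload": {"plan": [[[-0.07, -0.24, 0], [0, 0, 0]], [[-0.14, -0.48, 0], [0, 0, 0]], [[-0.14, -0.48, 0], [0, 0, 0]], [[-0.14, -0.48, 0], [0, 0, 0]]]}}

```text
clock: 7.25
position: [0.5076, -0.0336, 0.0451]
ee_rot: [-2.072, 0.295, 2.068]
force: [0.2, -0.0, 0.3]
width: 0.007
```

```bash
python3 lc.py
```

```text
lamp coords -0.03158287307299568 0.05589298154167818 0.04514024720309951
f along x,y 0.19565177084393764 0.04044150988564285 0.33264285161510254
```

Request:
{"api": "servo_tool", "payload": {"plan": [[[-0.03, -0.1, 0], [0, 0, 0]], [[-0.06, -0.19, 0], [0, 0, 0]], [[-0.06, -0.19, 0], [0, 0, 0]], [[-0.06, -0.19, 0], [0, 0, 0]]]}}

```text
clock: 7.65
position: [0.507, -0.0355, 0.0452]
ee_rot: [-2.072, 0.295, 2.068]
force: [-0.7, -0.4, -0.2]
width: 0.001
```

```bash
python3 lc.py
```

```text
lamp coords -0.03162299370359695 0.05389656817035725 0.045154442162659236
f along x,y -0.5413109346480722 -0.5954885991396538 -0.1594714830786605
```

Request:
{"api": "servo_tool", "payload": {"plan": [[[-0.03, -0.1, 0], [0, 0, 0]], [[-0.06, -0.19, 0], [0, 0, 0]], [[-0.06, -0.19, 0], [0, 0, 0]], [[-0.06, -0.19, 0], [0, 0, 0]]]}}

```text
clock: 8.05
position: [0.5064, -0.0374, 0.0452]
ee_rot: [-2.072, 0.295, 2.068]
force: [-0.4, 0.1, 0.5]
width: 0.007
```

```bash
python3 lc.py; python3 snap.py 5
```

```text
lamp coords -0.031652964445922596 0.051861264984219356 0.0451540899222768
f along x,y -0.4429845384436979 0.00922933900661145 0.46487628948925397
[ 0.50639381 -0.03741851  0.04515409] [-0.42235112  0.13394034  0.46487629] 8.05
lamp coords -0.031652964445922596 0.051861264984219356
```

View pics/s5.png

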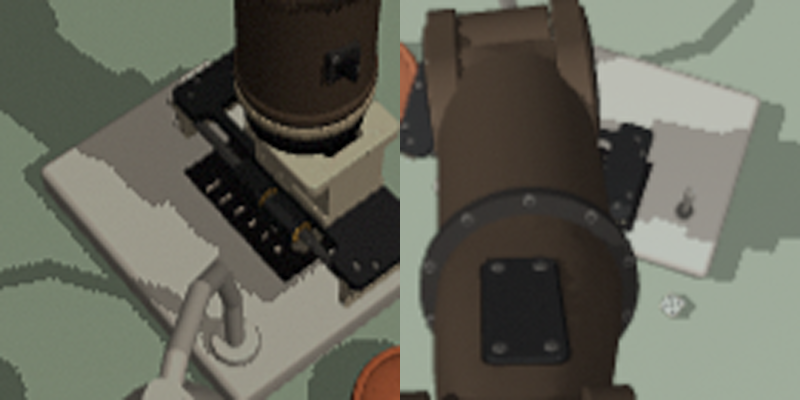

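Request:
{"api": "servo_tool", "payload": {"plan": [[[-0.03, -0.1, 0], [0, 0, 0]], [[-0.06, -0.19, 0], [0, 0, 0]], [[-0.06, -0.19, 0], [0, 0, 0]]]}}

```text
clock: 8.45
position: [0.5061, -0.0388, 0.0453]
ee_rot: [-2.072, 0.294, 2.068]
force: [1.3, 2.3, 0.4]
width: 0.01
```

```bash
python3 lc.py
```

```text
lamp coords -0.03158767694688656 0.05043133451629035 0.04525928768331145
f along x,y 0.6349124940265352 2.583014523065472 0.4165194107583207
```

Request:
{"api": "servo_tool", "payload": {"plan": [[[-0.03, -0.1, 0], [0, 0, 0]], [[-0.06, -0.19, 0], [0, 0, 0]], [[-0.06, -0.19, 0], [0, 0, 0]]]}}

```text
clock: 8.75
position: [0.5058, -0.0398, 0.0454]
ee_rot: [-2.073, 0.291, 2.067]
force: [0.8, 6.0, 1.5]
width: 0.007
```

```bash
python3 lc.py
```

```text
lamp coords -0.031522273028902745 0.049459446414745006 0.045440870114682626
f along x,y -0.912767568150841 6.033575461104514 1.4697099873226565
```

Request:
{"api": "servo_tool", "payload": {"plan": [[[-0.03, -0.1, 0], [0, 0, 0]], [[-0.06, -0.19, 0], [0, 0, 0]], [[-0.06, -0.19, 0], [0, 0, 0]]]}}

```text
clock: 9.05
position: [0.5054, -0.0413, 0.0455]
ee_rot: [-2.073, 0.29, 2.067]
force: [0.5, 3.4, -0.5]
width: 0.01
```

```bash
python3 lc.py
```

```text
lamp coords -0.031524607133205054 0.0479034536180563 0.04551136407462178
f along x,y -0.47585205856827495 3.3683031620581287 -0.45802179074156624
```

Request:
{"api": "servo_tool", "payload": {"plan": [[[-0.03, -0.1, 0], [0, 0, 0]], [[-0.06, -0.19, 0], [0, 0, 0]], [[-0.06, -0.19, 0], [0, 0, 0]]]}}

```text
clock: 9.35
position: [0.5046, -0.0438, 0.0455]
ee_rot: [-2.073, 0.292, 2.067]
force: [0.2, 1.1, 0.6]
width: 0.003
```

```bash
python3 lc.py
```

```text
lamp coords -0.03157439739172499 0.04523379823737399 0.045497910716492826
f along x,y -0.1679885521926676 1.1294864328066627 0.629290841849288
```

Request:
{"api": "servo_tool", "payload": {"plan": [[[-0.03, -0.1, 0], [0, 0, 0]], [[-0.06, -0.19, 0], [0, 0, 0]], [[-0.06, -0.19, 0], [0, 0, 0]]]}}

```text
clock: 9.65
position: [0.5037, -0.0465, 0.0454]
ee_rot: [-2.072, 0.293, 2.067]
force: [-0.1, -0.6, 0.1]
width: 0.005
```

```bash
python3 lc.py
```

```text
lamp coords -0.031638638299231144 0.04241244294849036 0.045438220216123815
f along x,y 0.1101859681370793 -0.6451127130235537 0.08833493211434477
```

Request:
{"api": "servo_tool", "payload": {"plan": [[[-0.03, -0.1, 0], [0, 0, 0]], [[-0.06, -0.19, 0], [0, 0, 0]], [[-0.06, -0.19, 0], [0, 0, 0]]]}}

```text
clock: 9.95
position: [0.5029, -0.0487, 0.0453]
ee_rot: [-2.072, 0.294, 2.067]
force: [0.6, 0.9, 0.0]
width: 0.005
```

```bash
python3 lc.py
```

```text
lamp coords -0.031791558056916976 0.04001612356654575 0.04534893826336045
f along x,y 0.34519213197268017 1.0124655555279136 0.003519044052804402
```

Request:
{"api": "servo_tool", "payload": {"plan": [[[0.3, 1, 0], [0, 0, 0]], [[0.6, 2, 1], [0, 0, 0]], [[0.6, 2, 5], [0, 0, 0]], [[-2, 6, 8], [0, 0, 0]], [[-6, 9, 9], [0, 0, 0]], [[-9, 12, 9], [0, 0, 0]], [[-9, 12, 9], [0, 0, 0]]]}}

```text
clock: 10.65
position: [0.4089, 0.0762, 0.1366]
ee_rot: [-2.075, 0.285, 2.072]
force: [0.8, -0.3, -1.0]
width: 0.002
```

```bash
python3 snap.py 6
```

```text
[0.40893821 0.07621542 0.13656847] [ 0.80258833 -0.30950068 -1.00150225] 10.65
lamp coords -0.15722966936798785 0.13335208483692293
```

View pics/s6.png

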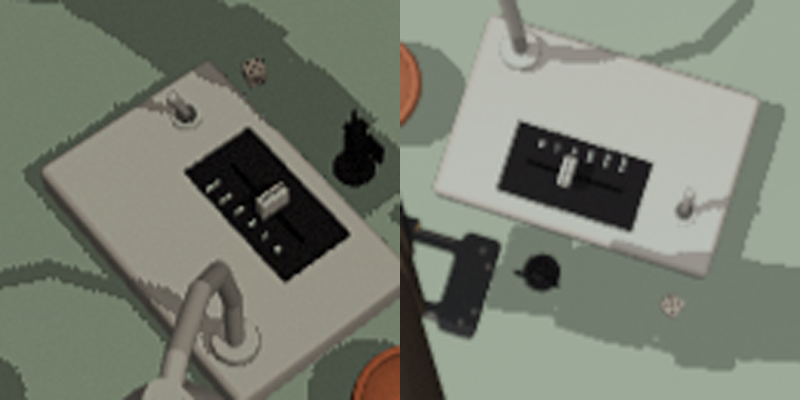

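Run:
```python
from h import *
v=np.load('lamp.npy');c,sn=np.cos(v[2]),np.sin(v[2])
W=lambda l:np.array([v[0]+c*l[0]-sn*l[1],v[1]+sn*l[0]+c*l[1],l[2]])
im=arm.get_image('scene');k=400/130;t=arm.get_image('top')
for d in(0,.014,.028,.042): print(d,(proj(im,W((-.032,.045-d,.056)))-[235,180])*k,(proj(t,W((-.032,.045-d,.056)))-[255,185])*k+[400,0])
```

```text
0 [295.81830577 220.84270148] [531.43444742 156.93907726]
0.014 [283.14381461 207.42989338] [547.75128609 162.01959297]
0.028 [270.59835933 194.15363776] [564.07473691 167.10216748]
0.042 [258.17997936 181.01185988] [580.4048039  172.18680205]
```

Request:
{"api": "servo_tool", "payload": {"plan": [[[3, -3, 0], [0, 0, 0]], [[6, -6, 0], [0, 0, 0]], [[8.5, -9, 0], [0, 0, 0]], [[10, -10.5, 0], [0, 0, 0]], [[10, -10.5, -3], [0, 0, 0]], [[10, -10.5, -6], [0, 0, 0]], [[10, -10.5, -8.5], [0, 0, 0]], [[10, -10.5, -9.1], [0, 0, 0]], [[10, -10.5, -9.1], [0, 0, 0]], [[10, -10.5, -9.1], [0, 0, 0]]]}}

```text
clock: 11.85
position: [0.5147, -0.0339, 0.0457]
ee_rot: [-2.074, 0.294, 2.064]
force: [0.3, -0.0, 0.0]
width: 0.005
```

```bash
python3 lc.py
```

```text
lamp coords -0.02466447711619081 0.05761564026304739 0.045679666416696435
f along x,y 0.3004893624428603 0.07531516414456355 0.03691610321941327
```

Request:
{"api": "servo_tool", "payload": {"plan": [[[-0.67, 0.2, 0], [0, 0, 0]], [[-0.8, -0.3, 0], [0, 0, 0]], [[-0.95, -0.8, 0], [0, 0, 0]], [[-1.08, -1.2, 0], [0, 0, 0]], [[-1.15, -1.45, 0], [0, 0, 0]], [[-1.15, -1.45, 0], [0, 0, 0]], [[-1.15, -1.45, 0], [0, 0, 0]]]}}

```text
clock: 12.55
position: [0.5032, -0.0484, 0.0456]
ee_rot: [-2.074, 0.294, 2.064]
force: [0.5, -0.8, 0.1]
width: 0.005
```

```bash
python3 lc.py
```

```text
lamp coords -0.03159818525754002 0.040433335544982865 0.04564449076318828
f along x,y 0.7276203837884812 -0.6053301776302444 0.052256348139534725
```

Request:
{"api": "servo_tool", "payload": {"plan": [[[-0.04, -0.15, 0], [0, 0, 0]], [[-0.08, -0.29, 0], [0, 0, 0]], [[-0.08, -0.29, 0], [0, 0, 0]], [[-0.08, -0.29, 0], [0, 0, 0]]]}}

```text
clock: 12.95
position: [0.5025, -0.0513, 0.0456]
ee_rot: [-2.074, 0.294, 2.064]
force: [-0.2, -0.4, -0.4]
width: 0.008
```

```bash
python3 lc.py
```

```text
lamp coords -0.031522549545068584 0.03745740492598887 0.04564683951994001
f along x,y -0.11119438598309553 -0.48892133998171616 -0.3954851841488891
```

Request:
{"api": "servo_tool", "payload": {"plan": [[[-0.03, -0.1, 0], [0, 0, 0]], [[-0.06, -0.19, 0], [0, 0, 0]], [[-0.06, -0.19, 0], [0, 0, 0]]]}}

```text
clock: 13.25
position: [0.5021, -0.0527, 0.0457]
ee_rot: [-2.074, 0.293, 2.064]
force: [-0.7, 2.3, 0.4]
width: 0.007
```

```bash
python3 lc.py
```

```text
lamp coords -0.031468986241080035 0.036029008326220906 0.04574711480543288
f along x,y -1.2625181414290214 1.984259706137459 0.3534075518128453
```

Request:
{"api": "servo_tool", "payload": {"plan": [[[-0.03, -0.1, 0], [0, 0, 0]], [[-0.06, -0.19, 0], [0, 0, 0]], [[-0.06, -0.19, 0], [0, 0, 0]]]}}

```text
clock: 13.55
position: [0.5018, -0.0537, 0.0458]
ee_rot: [-2.075, 0.291, 2.063]
force: [0.3, 5.5, 1.3]
width: 0.003
```

```bash
python3 lc.py
```

```text
lamp coords -0.0314614129745808 0.03495018551434584 0.04584774990976384
f along x,y -1.2481683061954816 5.406823212827176 1.3459928928326623
```

Contact is exactly where the second click predicts (36.5). I'll keep going in small steps.

Request:
{"api": "servo_tool", "payload": {"plan": [[[-0.03, -0.1, 0], [0, 0, 0]], [[-0.06, -0.19, 0], [0, 0, 0]], [[-0.06, -0.19, 0], [0, 0, 0]]]}}

```text
clock: 13.85
position: [0.5014, -0.0552, 0.046]
ee_rot: [-2.075, 0.29, 2.063]
force: [0.3, 4.5, 1.7]
width: 0.007
```

```bash
python3 lc.py
```

```text
lamp coords -0.031431069858629715 0.033372212560299735 0.04595976408419943
f along x,y -0.975705734371279 4.398277767295385 1.6984733318437872
```

Request:
{"api": "servo_tool", "payload": {"plan": [[[-0.03, -0.1, 0], [0, 0, 0]], [[-0.06, -0.19, 0], [0, 0, 0]], [[-0.06, -0.19, 0], [0, 0, 0]]]}}

```text
clock: 14.15
position: [0.5006, -0.0578, 0.0459]
ee_rot: [-2.075, 0.291, 2.063]
force: [0.3, 1.3, 0.1]
width: 0.008
```

```bash
python3 lc.py
```

```text
lamp coords -0.03145074661592636 0.030656617435456623 0.045948659405283636
f along x,y -0.04543551180925931 1.2969646186707373 0.06546373227995406
```

Request:
{"api": "servo_tool", "payload": {"plan": [[[-0.03, -0.1, 0], [0, 0, 0]], [[-0.06, -0.19, 0], [0, 0, 0]], [[-0.06, -0.19, 0], [0, 0, 0]]]}}

```text
clock: 14.45
position: [0.4997, -0.0605, 0.0459]
ee_rot: [-2.074, 0.293, 2.063]
force: [-0.2, -1.0, -0.3]
width: 0.003
```

```bash
python3 lc.py
```

```text
lamp coords -0.031529498347610575 0.02788698275281174 0.04589074412984445
f along x,y 0.12315643253749739 -1.013857332026617 -0.2973439597376755
```

The force dropped as it passed the hump at 29.5. I'll back off and look.

Request:
{"api": "servo_tool", "payload": {"plan": [[[0.3, 1, 0], [0, 0, 0]], [[0.8, 2.6, 1], [0, 0, 0]], [[0.8, 2.8, 5], [0, 0, 0]], [[-2, 7, 8], [0, 0, 0]], [[-6, 10, 10], [0, 0, 0]], [[-9, 13, 11], [0, 0, 0]], [[-9, 13, 11], [0, 0, 0]], [[-9, 13, 11], [0, 0, 0]]]}}

```text
clock: 15.25
position: [0.4093, 0.071, 0.1565]
ee_rot: [-2.077, 0.289, 2.064]
force: [0.2, -0.8, -0.3]
width: 0.004
```

```bash
python3 snap.py 7
python3 - <<'E'
import cv2,numpy as np
for n in('scene','top'):
    a=cv2.imread(f'pics/{n}raw6.png').astype(int);b=cv2.imread(f'pics/{n}raw7.png').astype(int);print(n,np.abs(a-b).max(2)[180:300,235:365].mean())
E
```

```text
[0.40929167 0.07099615 0.15651902] [ 0.1908196  -0.76672158 -0.31525402] 15.25
lamp coords -0.1554168228823158 0.1284450147634459
scene 3.3337179487179487
top 4.677564102564102
```

View pics/s7.png

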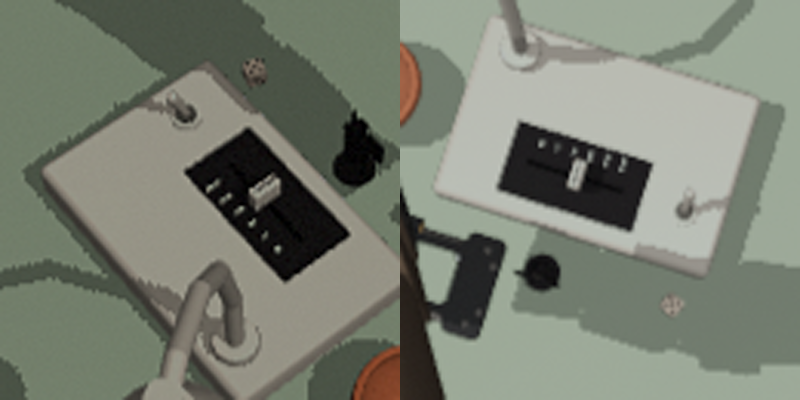

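```bash
cp pics/scene0.png pics/a.png
python3 - <<'E'
import cv2,numpy as np
a=cv2.imread('pics/scene0.png');b=cv2.imread('pics/sceneraw7.png');cv2.imwrite('pics/cmp.png',np.hstack([a[130:330,150:550],b[130:330,150:550]]))
E
```

```text
(no output)
```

View pics/cmp.png

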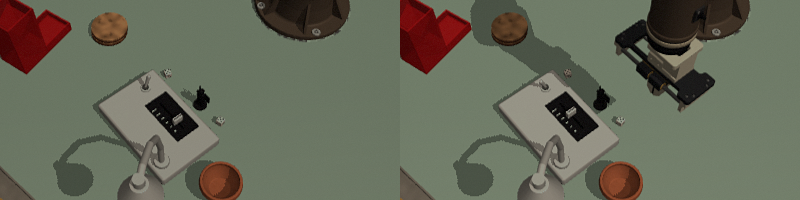

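The cap may not be fully at the third click: the two views read slightly differently. I'll measure the cap's shift numerically across the three pictures.

```bash
python3 - <<'E'
from h import *
v=np.load('lamp.npy');c,sn=np.cos(v[2]),np.sin(v[2])
W=lambda l:np.array([v[0]+c*l[0]-sn*l[1],v[1]+sn*l[0]+c*l[1],l[2]])
ims={'scene':arm.get_image('scene'),'top':arm.get_image('top')}
for n,im in ims.items():
    src={'0':cv2.imread(f'pics/{n}0.png'),'6':cv2.imread(f'pics/{n}raw6.png'),'7':cv2.imread(f'pics/{n}raw7.png'),'now':im['frame']}
    # rectified lamp-plane at z=.056, 0.5mm/px, local x -60..0 ,y +60..-60
    pts=[(-.0,.06),(-.0,-.06),(-.06,-.06),(-.06,.06)]
    H=cv2.getPerspectiveTransform(np.float32([proj(im,W((*p,.052))) for p in pts]),np.float32([(0,0),(480,0),(480,240),(0,240)]))
    out=[]
    for k,f in src.items():
        g=cv2.warpPerspective(f,H,(480,240),flags=cv2.INTER_CUBIC);out.append(g)
        gg=cv2.cvtColor(g,cv2.COLOR_BGR2GRAY)[90:165].astype(float); # x -22..-41
        m=(gg>90).mean(0); w=np.where(m>.5)[0]; print(n,k,'y',60-w.min()/4 if len(w) else 0,60-w.max()/4 if len(w) else 0)
    cv2.imwrite(f'pics/rect_{n}.png',np.vstack([out[0],out[1],out[3]])[:, :])
E
python3 -c "
import cv2,numpy as np
a=cv2.imread('pics/rect_scene.png');b=cv2.imread('pics/rect_top.png')
cv2.imwrite('pics/rect.png',cv2.resize(np.hstack([a,b]),(800,600)))"
```

```text
scene 0 y 38.25 -59.75
scene 6 y 25.0 -59.75
scene 7 y 16.25 -59.75
scene now y 16.25 -59.75
top 0 y 34.75 -59.75
top 6 y 21.25 -59.75
top 7 y 12.25 -59.75
top now y 12.25 -59.75
```

View pics/rect.png

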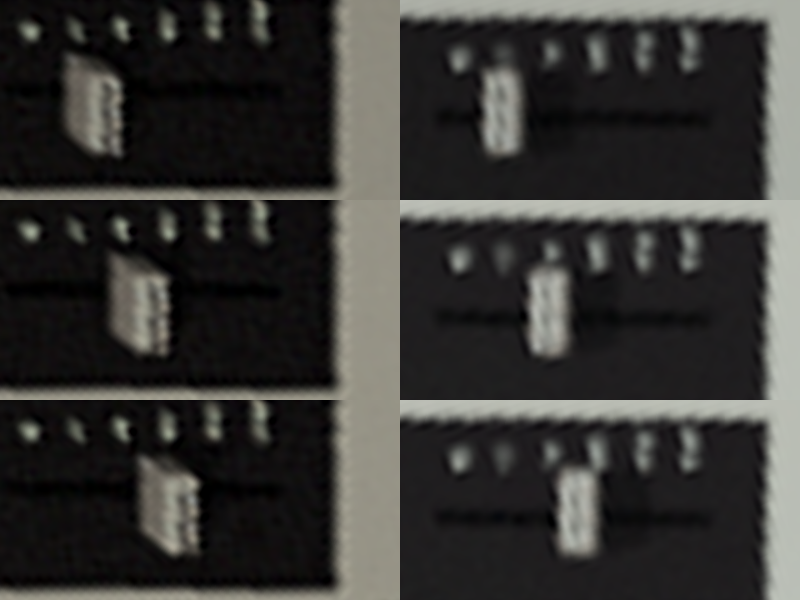

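The slider moved only about 9 mm (travel about 37 mm), so it is hanging just past the hump and isn't seated. A nudge of a few more mm, to finger position about 24.5, should let it snap; the limit is 15.5.

Request:
{"api": "servo_tool", "payload": {"plan": [[[3, -3, 0], [0, 0, 0]], [[6, -6, 0], [0, 0, 0]], [[8.5, -9, 0], [0, 0, 0]], [[9.3, -10.3, 0], [0, 0, 0]], [[9.3, -10.3, -3], [0, 0, 0]], [[9.3, -10.3, -6], [0, 0, 0]], [[9.3, -10.3, -9], [0, 0, 0]], [[9.3, -10.3, -11], [0, 0, 0]], [[9.3, -10.3, -11], [0, 0, 0]], [[9.3, -10.3, -11], [0, 0, 0]]]}}

```text
clock: 16.45
position: [0.5033, -0.0346, 0.0453]
ee_rot: [-2.071, 0.296, 2.064]
force: [-0.3, -0.5, 0.3]
width: 0.004
```

```bash
python3 lc.py
```

```text
lamp coords -0.035456942245103096 0.05368382929127829 0.04529122083348552
f along x,y -0.15590726023216975 -0.6135951166809098 0.34773045060538676
```

Request:
{"api": "servo_tool", "payload": {"plan": [[[0.2, -0.6, 0], [0, 0, 0]], [[0, -1.2, 0], [0, 0, 0]], [[-0.15, -1.7, 0], [0, 0, 0]], [[-0.25, -2.1, 0], [0, 0, 0]], [[-0.33, -2.37, 0], [0, 0, 0]], [[-0.33, -2.37, 0], [0, 0, 0]], [[-0.33, -2.37, 0], [0, 0, 0]]]}}

```text
clock: 17.15
position: [0.5, -0.0582, 0.0454]
ee_rot: [-2.071, 0.296, 2.064]
force: [0.0, 0.1, 0.1]
width: 0.003
```

```bash
python3 lc.py
```

```text
lamp coords -0.03191395577095619 0.030091817831638036 0.04535218265094318
f along x,y 0.014636141774012394 0.08909063069639593 0.07544128157587035
```

Request:
{"api": "servo_tool", "payload": {"plan": [[[-0.04, -0.15, 0], [0, 0, 0]], [[-0.08, -0.29, 0], [0, 0, 0]], [[-0.08, -0.29, 0], [0, 0, 0]]]}}

```text
clock: 17.45
position: [0.4991, -0.0613, 0.0453]
ee_rot: [-2.071, 0.296, 2.064]
force: [0.3, 1.0, -0.2]
width: 0.007
```

```bash
python3 lc.py
```

```text
lamp coords -0.031904561451152044 0.026916457605148755 0.04528155390169983
f along x,y -0.007708724690973223 1.0026803557933346 -0.15730526852193444
```

Request:
{"api": "servo_tool", "payload": {"plan": [[[-0.04, -0.12, 0], [0, 0, 0]], [[-0.07, -0.24, 0], [0, 0, 0]], [[-0.07, -0.24, 0], [0, 0, 0]], [[-0.07, -0.24, 0], [0, 0, 0]]]}}

```text
clock: 17.85
position: [0.4984, -0.0637, 0.0453]
ee_rot: [-2.071, 0.296, 2.064]
force: [-0.1, -0.2, 0.3]
width: 0.006
```

```bash
python3 lc.py
```

```text
lamp coords -0.031939159027041086 0.024388392457989766 0.04526076745491746
f along x,y -0.04888640883574756 -0.209893905407191 0.2713812102163634
```

Request:
{"api": "servo_tool", "payload": {"plan": [[[0.3, 1, 0], [0, 0, 0]], [[0.8, 2.6, 1], [0, 0, 0]], [[0.8, 2.8, 5], [0, 0, 0]], [[-2, 7, 8], [0, 0, 0]], [[-6, 10, 10], [0, 0, 0]], [[-9, 13, 11], [0, 0, 0]], [[-9, 13, 11], [0, 0, 0]], [[-9, 13, 11], [0, 0, 0]]]}}

```text
clock: 18.65
position: [0.408, 0.068, 0.156]
ee_rot: [-2.074, 0.292, 2.064]
force: [1.2, 0.4, 0.6]
width: 0.004
```

```bash
python3 snap.py 8
python3 - <<'E'
from h import *
v=np.load('lamp.npy');c,sn=np.cos(v[2]),np.sin(v[2])
W=lambda l:np.array([v[0]+c*l[0]-sn*l[1],v[1]+sn*l[0]+c*l[1],l[2]])
ims={'scene':arm.get_image('scene'),'top':arm.get_image('top')};R_=[]
for n,im in ims.items():
    pts=[(-.0,.06),(-.0,-.06),(-.06,-.06),(-.06,.06)]
    H=cv2.getPerspectiveTransform(np.float32([proj(im,W((*p,.052))) for p in pts]),np.float32([(0,0),(480,0),(480,240),(0,240)]))
    o=[]
    for f in (cv2.imread(f'pics/{n}0.png'),cv2.imread(f'pics/{n}raw6.png'),im['frame']):
        g=cv2.warpPerspective(f,H,(480,240),flags=cv2.INTER_CUBIC);o.append(g)
        m=(cv2.cvtColor(g,cv2.COLOR_BGR2GRAY)[90:165]>90).mean(0); print(n,'y',60-np.where(m>.5)[0].min()/4)
    R_.append(np.vstack(o))
cv2.imwrite('pics/rect2.png',cv2.resize(np.hstack(R_),(800,600)))
E
```

```text
[0.40803218 0.06799342 0.1560112 ] [1.15538179 0.41363541 0.55169527] 18.65
lamp coords -0.15577716286629148 0.12520883517631826
scene y 38.25
scene y 25.0
scene y 11.0
top y 34.75
top y 21.25
top y 7.0
```

View pics/rect2.png

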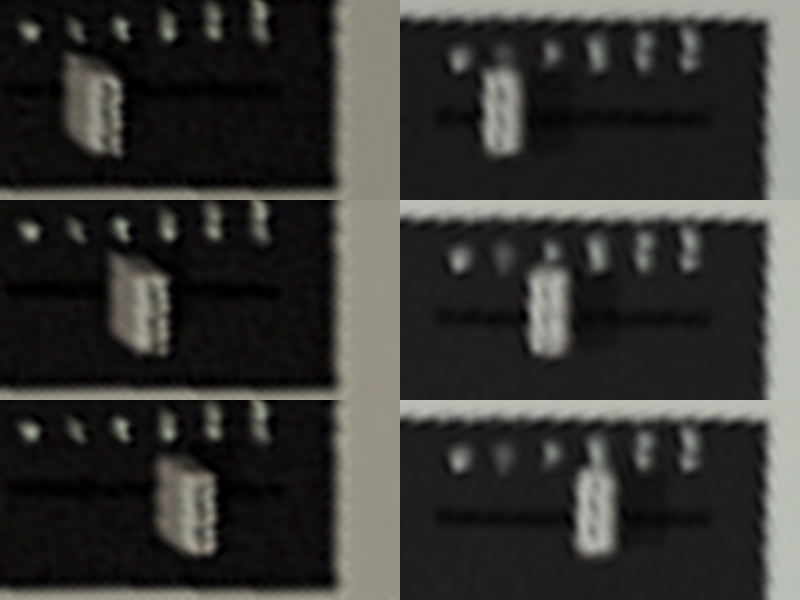

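View pics/s8.png

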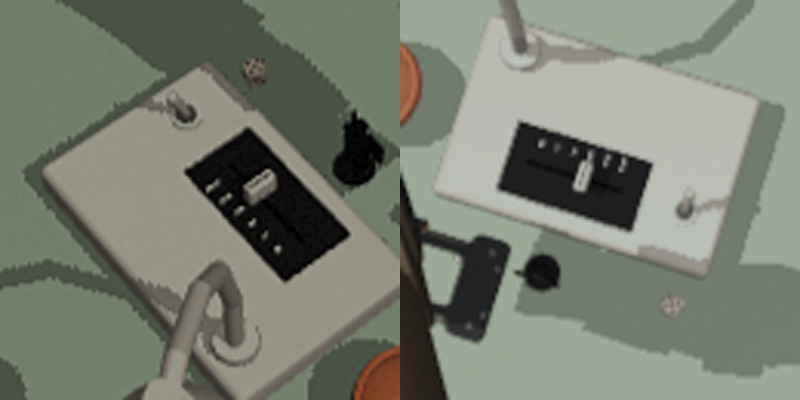

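Run:
```python
from h import *
v=np.load('lamp.npy');c,sn=np.cos(v[2]),np.sin(v[2])
W=lambda l:np.array([v[0]+c*l[0]-sn*l[1],v[1]+sn*l[0]+c*l[1],l[2]])
o=[]
for n,(x,y) in {'scene':(275,195),'top':(330,235)}.items():
    im=arm.get_image(n)
    for f in(cv2.imread(f'pics/{n}0.png'),im['frame']):
        g=cv2.resize(f[y:y+40,x:x+40],(400,300)if 0 else (400,400),interpolation=cv2.INTER_CUBIC)
        for a,col in((0,(0,0,255)),(.35,(0,255,255)),(.7,(0,255,0))):
            th=a-.35;p=(proj(im,W((-.032+.036*np.sin(th),-.085,.04+.036*np.cos(th))))-[x,y]+.5)*10
            cv2.circle(g,tuple(int(t) for t in p),4,col,-1)
        o.append(g)
cv2.imwrite('pics/tog.png',cv2.resize(np.vstack([np.hstack(o[:2]),np.hstack(o[2:])]),(600,600)))
```

```text
(no output)
```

View pics/tog.png

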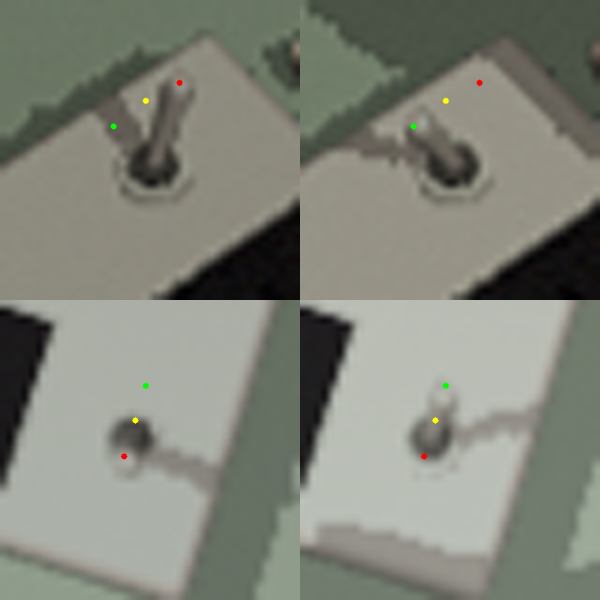

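```bash
python3 -c "
from cell import arm
print(arm.sign_off())"
```

```text
the job is handed in; nothing more can be done
None
```

I flicked the toggle over to on and pushed the dimmer from the first click (where it started) to the third. I then withdrew the arm clear of everything and handed the job in at about 19 s.

- **Slider:** It stopped short on the first push to the third click, at about 37 mm of travel just past the hump. The pictures showed this, so I gave it one more small nudge of about 3 mm. Afterwards both cameras put it level with the third bar, at about 41.5 mm.
- **Toggle:** Its tip had moved 92% (scene camera) and 96% (top camera) of the full way from off to on. That works out at roughly 0.64–0.67 rad by eye, against the 0.6 needed. I took it as snapped over and didn't push it again.
- **Forces:** The highest push I read was about 6 N, below the 12 N at which the lamp slides.
- **Surroundings:** In the pictures, the lamp, knight, dice, pot, coasters and tower looked unmoved. I checked this by eye only, and not all of them in the last frames.

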